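# Seat a thrust disc in a gearbox end plate and close its keeper

## Robot

A 7-joint arm with a two-finger parallel gripper is mounted at the origin on the work surface. World frame = base frame: x ahead of the robot, y to its left, z up, the work surface at z = 0. Lengths are in m, angles in rad, forces in N, time in s.
With the tool pointing down it reaches from about 0.4 to 0.875 m from the base axis. Payload 19.3 kg.
Tool frame: the origin (TCP) lies at the very end of the fingers, on their centre line; the grasp point (between the pads) lies 19 mm behind it; z points along the fingers, y is the line along which they close (so a half turn about z gives the same grasp; the last joint's range is limited). The gripper opens to 85 mm and grips with 20 to 120 N. Pads are 22 mm wide; open, the fingers measure 114 mm over their backs; the gripper's body (76 mm by 85 mm) begins 54 mm behind the grasp point. The pads swing forward as they close: fully open they stand 13 mm farther back than shut.
Start: joints at [-1.277, 0.521, -0.036, 1.599, 0.021, 1.021, -0.113], TCP at [0.222, 0.584, 0.231] pointing down, gripper open.
Joint ranges: [-2.91, 2.91], [-0.3, 2.13], [-1.5, 1.42], [0.17, 2.43], [-1.26, 4.41], [0.16, 1.93], [-2.52, 2.52]. Speed limits (rad/s): [1.89, 1.89, 2.39, 2.39, 3.01, 3.01, 3.01].

## Interface

Orientations are given as [roll, pitch, yaw] about the fixed x, y, z axes, in that order (R = Rz(yaw) Ry(pitch) Rx(roll)).
In Python, from workcell import bot gives the robot as it stands.
- The arm moves only by the tool carry_out, never from a script. Its argument "rows" is a list that holds one entry, the list of rows, each a list of 4 numbers: the shift along the tool's x, y, z in m, then the turn about the tool's z in degrees. In form: [[[x, y, z, twist], ...]]. A call has 1 to 12 rows; each row is the pose to reach, as a shift and turn from the pose commanded when the call began, along the tool's axes at that moment; what a row does not reach only later rows make up. A row lasts 1/12 s, in which the tool goes at most 41.7 mm and 7.16 degrees, less where a joint would pass 70% of its speed; a pose out of reach is approached as far as the arm can. A call with a gripper value outside its range is refused whole. "grip" is the finger opening in m, from 0 to 0.0854, set as the call begins (left out, the last holds). The fingers move at their own pace and stop on an object; "grip_force" is the grip in N (left out, the last holds). Time passes only in rows, so rows that repeat a pose let the fingers close. It gives the time, the measured TCP pose, the force, the opening and the grip force at its end, in the units of the state.
- bot.observe(): the state, without advancing time (a new reading comes with each control period).
- bot.grab_frame(name): name is "scene" or "top"; returns a dict with "pixels" (400x640x3 uint8, red, green, blue), "K" (3x3 intrinsics, pixels), "pose" (4x4, takes a point from camera to world coordinates). Camera axes: x right, y down, z forward; pixel columns grow to the right and rows downward; lengths in m; the calibration is good to about 2 mm. A picture is of the moment at which its call begins. There is no depth.
- bot.job_done(): hands the job in; it is judged then, once.
Trained networks look in a picture, given as the dict that the camera call returned (one of the last four; its "shot" number tells which), for a name from the list of things; names that differ only in an ending like _2 or _b are one class to them, and where a whole thing is asked for, a point or a joint stands for the part that bears it (a point fixed in the world has none). Each returns a list of dicts, best first, with "conf" (0 to 1); they miss things now and then, are a little off and sometimes report something else, mostly with a low value. They report only what shows in the picture. A call takes as long as a camera call. They do not tell look-alikes from the thing itself.
- bot.look_for(picture, label): "position" ([column, row] in pixels, amid what is visible of it).
- bot.regions_of(picture, label): "region" (400x640 bool, what is visible of it) and "position" ([column, row] in pixels, amid what is visible of it).
- bot.spot_point(picture, label): "position" ([column, row] in pixels: a listed point, or the origin of a listed thing).
The state is a dict: "clock": time; "qpos": joint angles; "qd": joint speeds; "joint_efforts": joint torques, N m; "position": TCP position; "tool_rot": TCP orientation; "force": force on the tool from outside, world axes, zero at the start; "moment": the same for the moment, N m; "grip_width": finger opening in m; "finger_force": force on a finger pad.
Only numpy, scipy, OpenCV 4.12 (cv2) and the standard library are available. Lean on these libraries where they do the work, as an engineer would, in place of code of your own. Each camera call takes 0.05 s, during which the arm holds its last target. There are 200 camera calls.

## Task

Push the brass disc across the face of the aluminium end plate with the fingertips until it drops fully home, flat, into the round recess, then push the red keeper's black post round until the keeper is fully closed over the disc. Push only: never lift the disc off the plate or push it off the edge. Leave the bolt on the plate and everything else on the bench where they stand.

Things in the scene. Friction and masses are not known exactly. Their poses are not given: they have to be found in the camera images.
- housing: the aluminium gearbox end plate, a fixed solid block 200 (its x) by 240 (its y) by 45 mm tall with a flat level top face; origin at the centre of its underside on the bench, z up. In its frame the recess centre is at (0, +50) mm and the keeper's pivot at (0, +94) mm; the disc starts on the half with negative y
- recess (a point): centre of the mouth of the round recess, level with the plate's top face (45 mm above the bench). The recess is 56 mm across, 9 mm deep, with a flat dark floor; axes as the plate's
- disc_center (a point): centre (half-way up) of the brass thrust disc, a loose flat solid disc 52 mm across and 8 mm thick, about 0.13 kg. It starts flat on the plate's top face; seated, its top is 1 mm below that face
- keeper (a joint): the red keeper, a swing arm turning level about an upright pivot beside the recess: 0 = swung right away (pointing 10 degrees past the plate's +x, towards +y), growing as it turns clockwise seen from above, 1.745 rad = closed on its stop, pointing along the plate's -y over the recess. Light friction (about 1.5 N at the post); stays where it is left
- keeper_pivot (a point): the keeper's pivot, 2 mm above the plate's top face, on the turning axis; a steel boss 18 mm across stands 7 mm high round it. The keeper's flat arm is 15 mm wide, 4 mm thick, reaches 43 mm from here and runs 2 mm above the plate's face
- keeper_post (a point): middle of the keeper's upright black post, 12 mm across, 32 mm from the pivot; the post rises from 6 mm to 36 mm above the plate's face and this point is 21 mm above the face
- bolt: bystander: hex-head bolt, 35 mm tall, standing on its 24 mm head on the end plate, shank up; origin at the centre of its underside
- oil: bystander: oil bottle, 66 mm across, 170 mm tall, black with yellow cap; origin at the centre of its underside
- tin: bystander: blue tin, 72 mm across, 90 mm tall; origin at the centre of its underside
- mug: bystander: white mug, 80 mm across, 90 mm tall; origin at the centre of its underside
- collar: bystander: steel collar ring, 60 mm outside, 22 mm tall; origin at the centre of its underside
- driver: bystander: screwdriver with a red handle lying on the bench to the robot's right
- mallet: bystander: hammer lying on the bench to the robot's right
- disc: the same brass disc, origin at the centre of its underside
There are look-alikes about, which are no part of the job. Leave any brown or pink look-alike of the disc alone.

How it is judged:
On the way, in this order (a step that is already met when the one before it is completed fails the run):
1. the disc lies flat at the bottom of the recess while the keeper is still swung away (horizontal distance between disc_center and recess below 0.004 m and z of disc_center in the frame of housing below 0.0415 m and angle between disc_center's own z axis and vertical below 0.05 rad and value of joint keeper below 0.9 rad), for 0.2 s.
2. the keeper is closed over the disc (value of joint keeper above 1.62 rad and horizontal distance between disc_center and recess below 0.004 m and z of disc_center in the frame of housing below 0.0415 m and angle between disc_center's own z axis and vertical below 0.05 rad), for 0.2 s.
At the end, for the whole second after the job is handed in: The disc lies at the bottom of the recess (centre within 4 mm of the recess's centre, top below the plate's face, tilt under 0.05 rad), at rest, and the keeper is closed over it (joint above 1.62 of 1.745 rad) (all of step 2 and linear speed of disc below 0.02 m/s); the robot touches nothing.
It fails at once if the disc is lifted more than 6 mm off the plate's face (z of disc_center in the frame of housing above 0.055 m).
It fails at once if the disc is pushed off the plate (z of disc_center in the frame of housing below 0.03 m).
It fails at once if the disc is tipped up on edge (angle between disc_center's own z axis and vertical above 0.6 rad).
It fails at once if a bystander is moved by more than 20 mm (distance of any of bolt, oil, tin, mug, collar, driver, mallet from where it was at the start of the episode above 0.02 m).
It fails at once if a standing bystander is knocked over (angle between any of bolt, oil, tin, mug's own z axis and vertical above 0.5 rad).
It also fails if it takes over 51 s, if anything falls off the work surface, if the arm or the gripper's body presses on something with over 40 N, if the wrist force passes 120 N, or if a joint passes its speed limit or range.

## Working session

There is one attempt and no reset: what is moved stays moved. The work goes in short steps, Python scripts to look and compute and a tool call to move; the robot and the scene stay as the last step left them, time stands still between calls to the robot, and variables do not carry over. Pictures are saved under pics/ and viewed, at most 10 in all, crops included, and the job is handed in when it is done.

Besides the shell and the picture viewer there is one more tool, called after ">>>" as name(argument=value, ...) on one line, values as JSON. carry_out: Moves the arm, as the interface text tells. Its arguments: {"type":"object","properties":{"rows":{"type":"array","items":{"type":"array","items":{"type":"array","items":{"type":"number"}}}},"grip":{"type":"number"},"grip_force":{"type":"number"}},"required":["rows"]}

```bash
ls; mkdir -p pics
cat > h.py <<'E'
import numpy as np, cv2
from workcell import bot
def ray(f,px,z):
    K=np.array(f["K"]);T=np.array(f["pose"])
    d=T[:3,:3]@np.linalg.solve(K,[px[0],px[1],1.]);o=T[:3,3]
    return o+d*(z-o[2])/d[2]
def proj(f,p):
    K=np.array(f["K"]);T=np.array(f["pose"])
    c=T[:3,:3].T@(np.array(p)-T[:3,3]);u=K@c;return u[:2]/u[2]
def save(f,n,crop=None,s=1):
    im=f["pixels"][:,:,::-1]
    if crop: im=im[crop[1]:crop[3],crop[0]:crop[2]]
    cv2.imwrite("pics/"+n,cv2.resize(im,None,fx=s,fy=s,interpolation=cv2.INTER_CUBIC))
E
python3 - <<'E'
from h import *
s=bot.observe();print({k:np.round(v,3) for k,v in s.items()})
Z=dict(recess=.045,disc_center=.049,keeper_pivot=.047,keeper_post=.066,bolt=.045,oil=0,housing=0,tin=0,mug=0,collar=0,disc=.045)
for n in("top","scene"):
    f=bot.grab_frame(n);save(f,n+"0.png");print(n,np.round(f["pose"],2).tolist())
    for k,z in Z.items():
        print(k,[(np.round(r["position"]),round(r["conf"],2),np.round(ray(f,r["position"],z)[:2],3)) for r in bot.spot_point(f,k)[:3]])
E
```

```text
pics
{'clock': np.float64(0.0), 'qpos': array([-1.277,  0.522, -0.036,  1.6  ,  0.021,  1.021, -0.113]), 'qd': array([-0.002,  0.001, -0.   , -0.003,  0.002, -0.001,  0.   ]), 'joint_efforts': array([-1.0000e-03, -9.2710e+01,  1.9790e+00, -3.6994e+01,  1.8000e-02,
        8.0000e-03, -0.0000e+00]), 'position': array([0.222, 0.584, 0.231]), 'tool_rot': array([-3.14 ,  0.   ,  2.778]), 'force': array([-0.288,  0.135, -1.114]), 'moment': array([-0.029, -0.014, -0.006]), 'finger_force': np.float64(0.0), 'grip_width': np.float64(0.085)}
top [[-0.01, -0.99, 0.15, 0.4], [-1.0, 0.01, -0.03, -0.02], [0.03, -0.15, -0.99, 1.0], [0.0, 0.0, 0.0, 1.0]]
recess [(array([307., 191.]), 0.55, array([ 0.568, -0.026]))]
disc_center [(array([315., 268.]), 0.9, array([ 0.382, -0.044])), (array([342., 170.]), 0.77, array([ 0.621, -0.112])), (array([353., 261.]), 0.52, array([ 0.398, -0.135]))]
keeper_pivot [(array([291., 200.]), 0.71, array([0.547, 0.012]))]
keeper_post [(array([284., 184.]), 0.62, array([0.582, 0.029]))]
bolt [(array([299., 220.]), 0.62, array([ 0.498, -0.008]))]
oil [(array([156., 193.]),
[... 900 characters left out ...]
99., 199.]), 0.41, array([ 0.467, -0.069]))]
keeper_pivot [(array([331., 209.]), 0.43, array([0.555, 0.009]))]
keeper_post [(array([340., 209.]), 0.56, array([0.587, 0.025]))]
bolt [(array([320., 199.]), 0.59, array([ 0.487, -0.003]))]
oil []
housing [(array([310., 232.]), 0.78, array([ 0.583, -0.071])), (array([333., 209.]), 0.47, array([0.496, 0.037]))]
tin [(array([452., 221.]), 0.85, array([0.693, 0.363]))]
mug [(array([407., 187.]), 0.63, array([0.465, 0.338]))]
collar [(array([226., 227.]), 0.53, array([ 0.465, -0.309]))]
disc [(array([271., 206.]), 0.54, array([ 0.469, -0.161])), (array([293., 232.]), 0.51, array([ 0.615, -0.133])), (array([305., 198.]), 0.4, array([ 0.462, -0.047]))]
```

Run:
```python
from h import *
f=bot.grab_frame("top");save(f,"t1.png",(240,120,400,300),4 and 3.3)
g=bot.grab_frame("scene");save(g,"s1.png",(220,150,420,290),4)
print(np.array(f["K"])[0,0],np.array(g["K"])[0,0])
```

```text
394.6138170501471 364.08648128549504
```

View pics/t1.png

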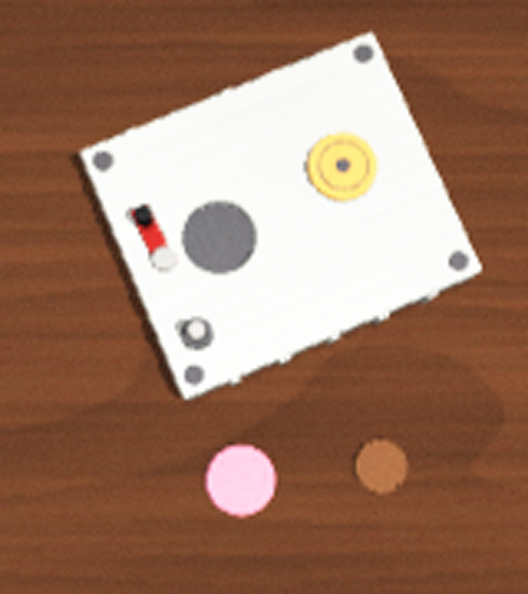

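View pics/s1.png

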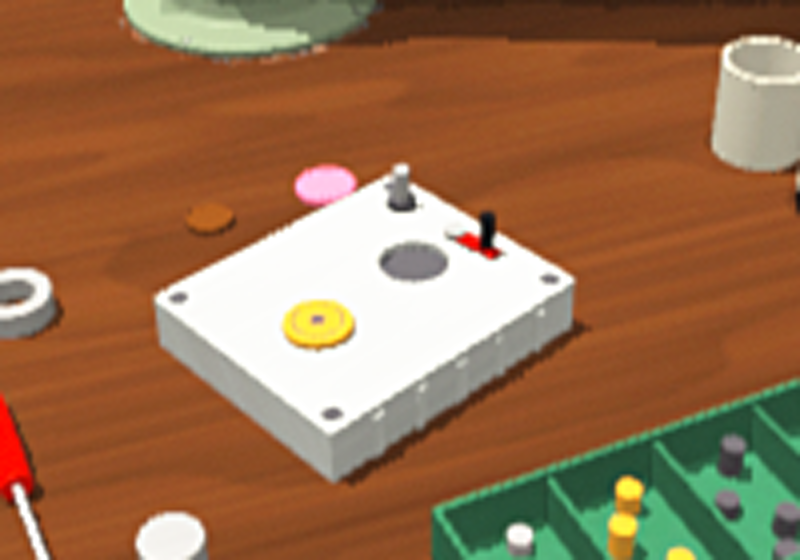

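The top crop shows the yellow disc at crop (343,166), the dark recess at (219,237), the boss at (164,258), the post at (143,215) and the bolt at (196,330). The look-alikes are below the plate. The oblique view agrees: the keeper is swung away. Next I'll measure precisely.

```bash
cat >> h.py <<'E'
def ycen(f,z):
    hsv=cv2.cvtColor(f["pixels"],cv2.COLOR_RGB2HSV)
    m=cv2.inRange(hsv,(18,90,120),(35,255,255))
    n,l,st,c=cv2.connectedComponentsWithStats(m)
    return [(ray(f,c[i],z)[:2],st[i,4],c[i]) for i in range(1,n) if st[i,4]>30]
E
python3 - <<'E'
from h import *
from scipy.optimize import least_squares
def plate(f,cr,s,off,pts):
    W=[];L=[]
    for (px,z,l) in pts:
        W.append(ray(f,np.array(px)/s+np.array(off)-.5+.5/s,z)[:2]);L.append(l)
    return np.array(W),np.array(L)
f=bot.grab_frame("top");g=bot.grab_frame("scene")
hsv=[cv2.cvtColor(a["pixels"],cv2.COLOR_RGB2HSV) for a in (f,g)]
A={}
# recess: grey blob near the expected pixel
for n,a,h,p in(("top",f,hsv[0],(306,191)),("scene",g,hsv[1],(323,215))):
    m=cv2.inRange(h,(0,0,0),(180,90,175));k,l,st,c=cv2.connectedComponentsWithStats(m)
    i=l[p[1],p[0]];print(n,"recess",st[i],np.round(c[i],1),np.round(ray(a,c[i],.045)[:2],4),np.round(ray(a,c[i],.036)[:2],4))
    print(n,"disc",[(np.round(q[0],4),q[1],np.round(q[2])) for q in ycen(a,.053)])
    print(n,"size",[ray(a,(st[i][0]+st[i][2],c[i][1]),.036)[:2]-ray(a,(st[i][0],c[i][1]),.036)[:2]])
W1,L1=plate(f,None,3.3,(240,120),[((372,33),.045,(100,-120)),((82,152),.045,(100,120)),((187,398),.045,(-100,120)),((481,269),.045,(-100,-120)),((219,237),.045,(0,50)),((164,258),.052,(0,94))])
W2,L2=plate(g,None,4,(220,150),[((155,300),.045,(-100,-120)),((333,432),.045,(100,-120)),((575,280),.045,(100,120)),((414,261),.045,(0,50)),((455,230),.052,(0,94))])
for n,W,L in(("top",W1,L1),("scene",W2,L2)):
    L=L/1000
    fun=lambda p:(np.c_[p[0]+np.cos(p[2])*L[:,0]-np.sin(p[2])*L[:,1],p[1]+np.sin(p[2])*L[:,0]+np.cos(p[2])*L[:,1]]-W).ravel()
    r=least_squares(fun,[.58,-.07,.4]);p=r.x
    rec=[p[0]-np.sin(p[2])*.05,p[1]+np.cos(p[2])*.05]
    print(n,np.round(p,4),"deg",np.degrees(p[2]),"rec",np.round(rec,4),"res mm",np.round(r.fun.reshape(-1,2)*1000,1).tolist())
E
```

```text
top recess [295 181  23  22 380] [306.  191.4] [ 0.5679 -0.0242] [ 0.5695 -0.0242]
top disc [(array([0.8952, 0.0104]), np.int32(50), array([291.,  65.])), (array([0.8624, 0.0313]), np.int32(39), array([283.,  77.])), (array([0.8393, 0.0056]), np.int32(45), array([293.,  86.])), (array([ 0.6994, -0.6347]), np.int32(9440), array([547., 138.])), (array([0.809, 0.027]), np.int32(33), array([285.,  97.])), (array([ 0.5671, -0.4196]), np.int32(369), array([467., 190.])), (array([ 0.6191, -0.1159]), np.int32(310), array([343., 170.])), (array([0.594 , 0.4057]), np.int32(209), array([128., 182.]))]
top size [array([-0.00047342, -0.05695124])]
scene recess [315 211  17   9 126] [323. 215.] [ 0.5712 -0.0248] [ 0.5598 -0.0206]
scene disc [(array([-2.0084,  2.5994]), np.int32(42), array([470.,  24.])), (array([-0.1323,  1.0049]), np.int32(221), array([458.,  98.])), (array([-0.2746, -0.2049]), np.int32(1697), array([223., 122.])), (array([0.6309, 0.8582]), np.int32(2038), array([560., 169.])), (array([0.4025, 0.4947]), np.int32(90), array([436., 159.])), (array([ 0.6252, -0.1178]), np.int32(158), array([299., 230.])), (array([ 0.6262, -0.4268]), np.int32(361), array([186., 258.])), (array([ 0.721 , -0.6378]), np.int32(11285), array([ 90., 308.])), (array([ 0.8688, -0.0012]), np.int32(126), array([376., 279.])), (array([0.9124, 0.012 ]), np.int32(47), array([389., 290.]))]
scene size [array([0.01892453, 0.04878946])]
top [ 0.5873 -0.0708  0.3975] deg 22.77427981006228 rec [ 0.568  -0.0247] res mm [[0.9, -0.1], [-0.1, 0.8], [-0.3, 1.1], [-0.4, -1.0], [0.2, -0.4], [-0.3, -0.4]]
scene [ 0.5903 -0.0696  0.4035] deg 23.119680784487734 rec [ 0.5707 -0.0236] res mm [[-1.3, -0.6], [2.2, -1.0], [-1.0, 0.7], [0.0, 0.5], [0.1, 0.4]]
```

>>> carry_out(rows=[[[-0.33,-0.273,0,20],[-0.33,-0.273,0,20],[-0.33,-0.273,0,20],[-0.33,-0.273,0,20],[-0.33,-0.273,0,20],[-0.33,-0.273,0,20],[-0.33,-0.273,0,20],[-0.661,-0.546,0,40],[-0.661,-0.546,0,40],[-0.661,-0.546,0,40],[-0.661,-0.546,0,40],[-0.661,-0.546,0,40]]], grip=0.03)

```text
clock: 2.4
position: [0.4699, 0.1474, 0.2316]
tool_rot: [3.141, 0.0, 2.079]
force: [1.1, 1.1, 0.4]
grip_width: 0.0298
finger_force: 0.0
```

```bash
cat >> h.py <<'E'
def rel(x,y,z,yawdeg):
    s=bot.observe();w=s["tool_rot"][2];d=np.array([x,y])-s["position"][:2]
    print("t",round(float(s["clock"]),2),"pos",np.round(s["position"],4),"rot",np.round(np.degrees(s["tool_rot"]),2),"F",np.round(s["force"],1),"q",np.round(s["qpos"],2),"w",round(float(s["grip_width"]),4))
    print("shift",np.round([d@[np.cos(w),np.sin(w)],d@[np.sin(w),-np.cos(w)],s["position"][2]-z,(np.degrees(w)-yawdeg+180)%360-180],4))
E
python3 -c "
from h import *
rel(.6453,-.1614,.231,119.1)"
```

```text
t 2.4 pos [0.4699 0.1474 0.2316] rot [179.96   0.   119.13] F [1.1 1.1 0.4] q [-0.63  0.32  0.26  1.95 -0.11  0.88  0.19] w 0.0298
shift [-0.3552  0.0029  0.0006  0.0319]
```

>>> carry_out(rows=[[[-0.355,0.003,0,0],[-0.355,0.003,0,0],[-0.355,0.003,0,0],[-0.355,0.003,0,0],[-0.355,0.003,0,0],[-0.355,0.003,0,0],[-0.355,0.003,0,0],[-0.355,0.003,0,0],[-0.355,0.003,0,0],[-0.355,0.003,0.06,0],[-0.355,0.003,0.12,0],[-0.355,0.003,0.15,0]]])

```text
clock: 3.4
position: [0.6449, -0.1598, 0.105]
tool_rot: [3.141, 0.001, 2.079]
force: [1.1, -0.2, -0.2]
grip_width: 0.0299
finger_force: 0.0
```

```bash
python3 -c "
from h import *
rel(.6453,-.1614,.0485,119.1)"
```

```text
t 3.4 pos [ 0.6449 -0.1598  0.105 ] rot [1.7994e+02 4.0000e-02 1.1912e+02] F [ 1.1 -0.2 -0.2] q [-0.01  0.75  0.27  1.6  -0.25  0.83  0.86] w 0.0299
shift [-0.0016 -0.0005  0.0565  0.0156]
```

>>> carry_out(rows=[[[0,0,0.01,0],[0,0,0.01,0],[0,0,0.01,0],[0,0,0.01,0]]])

```text
clock: 3.73
position: [0.6462, -0.1597, 0.0991]
tool_rot: [3.139, 0.002, 2.08]
force: [1.2, -0.1, 0.9]
grip_width: 0.0301
finger_force: 0.0
```

```bash
python3 -c "
from h import *
rel(.6453,-.1614,.0485,119.1)
f=bot.grab_frame('scene');save(f,'s2.png',(240,150,400,270),5)"
```

```text
t 3.73 pos [ 0.6462 -0.1597  0.0991] rot [1.7985e+02 1.3000e-01 1.1916e+02] F [ 1.2 -0.1  0.9] q [-0.01  0.75  0.27  1.6  -0.25  0.82  0.86] w 0.0301
shift [-0.001  -0.0016  0.0506  0.0554]
```

View pics/s2.png

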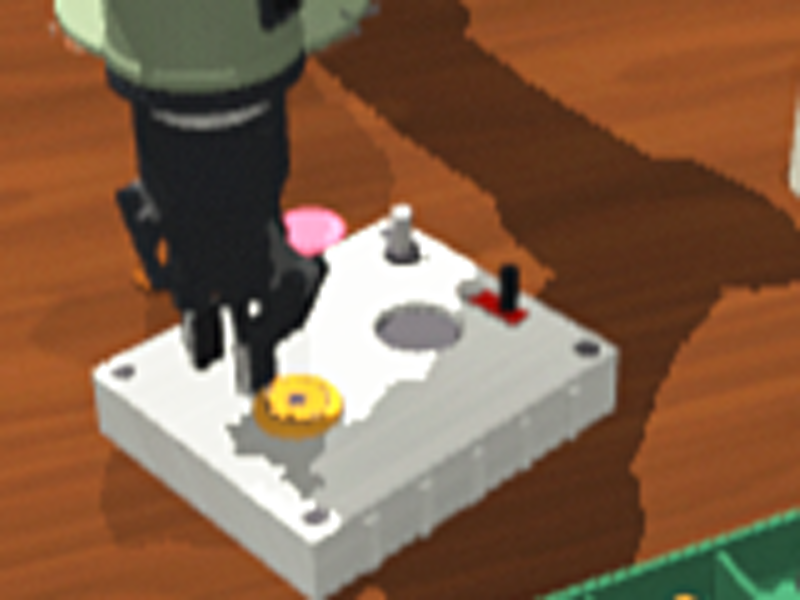

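The fingers hover behind the disc, clear of it. I'll go down.

>>> carry_out(rows=[[[-0.001,-0.0015,0.03,0],[-0.001,-0.0015,0.04,0],[-0.001,-0.0015,0.045,0],[-0.001,-0.0015,0.048,0],[-0.001,-0.0015,0.05,0],[-0.001,-0.0015,0.05,0],[-0.001,-0.0015,0.05,0]]])

```text
clock: 4.37
position: [0.6444, -0.161, 0.0471]
tool_rot: [3.141, 0.001, 2.08]
force: [0.5, -0.4, -0.1]
grip_width: 0.0303
finger_force: 0.0
```

```bash
python3 -c "
from h import *
rel(.5685+.487*.0322,-.0243-.873*.0322,.0485,119.1)
f=bot.grab_frame('top')
print([(np.round(q[0],4),q[1]) for q in ycen(f,.053) if 200<q[1]<400])"
```

```text
t 4.37 pos [ 0.6444 -0.161   0.0471] rot [1.7996e+02 3.0000e-02 1.1915e+02] F [ 0.5 -0.4 -0.1] q [ 0.    0.82  0.24  1.62 -0.27  0.73  0.88] w 0.0303
shift [ 0.1242  0.0003 -0.0014  0.0531]
[(array([0.5937, 0.4056]), np.int32(215))]
```

>>> carry_out(rows=[[[0.005,0,-0.001,0],[0.01,0,-0.001,0],[0.016,0,-0.001,0],[0.022,0,-0.001,0],[0.028,0,-0.001,0],[0.034,0,-0.001,0],[0.041,0,-0.001,0],[0.048,0,-0.001,0],[0.055,0,-0.001,0],[0.062,0,-0.001,0],[0.067,0,-0.001,0],[0.07,0,-0.001,0]]])

```text
clock: 5.42
position: [0.6095, -0.0989, 0.0473]
tool_rot: [-3.142, -0.0, 2.08]
force: [0.9, -1.4, 0.6]
grip_width: 0.0304
finger_force: 0.6
```

```bash
python3 -c "
from h import *
rel(.5685+.487*.0322,-.0243-.873*.0322,.0485,119.1)
f=bot.grab_frame('scene');save(f,'s3.png',(240,150,400,270),5)
print([(np.round(q[0],4),q[1]) for q in ycen(f,.051) if 60<q[1]<250])"
```

```text
t 5.42 pos [ 0.6095 -0.0989  0.0473] rot [-1.8000e+02 -1.0000e-02  1.1919e+02] F [ 0.9 -1.4  0.6] q [-0.1   0.77  0.24  1.75 -0.28  0.66  0.81] w 0.0304
shift [ 0.053   0.0006 -0.0012  0.0858]
[(array([-1.9245,  2.1932]), np.int32(176)), (array([-0.1373,  1.009 ]), np.int32(219)), (array([0.3048, 0.5965]), np.int32(74)), (array([0.4003, 0.4968]), np.int32(87)), (array([ 8.673e-01, -4.000e-04]), np.int32(124))]
```

View pics/s3.png

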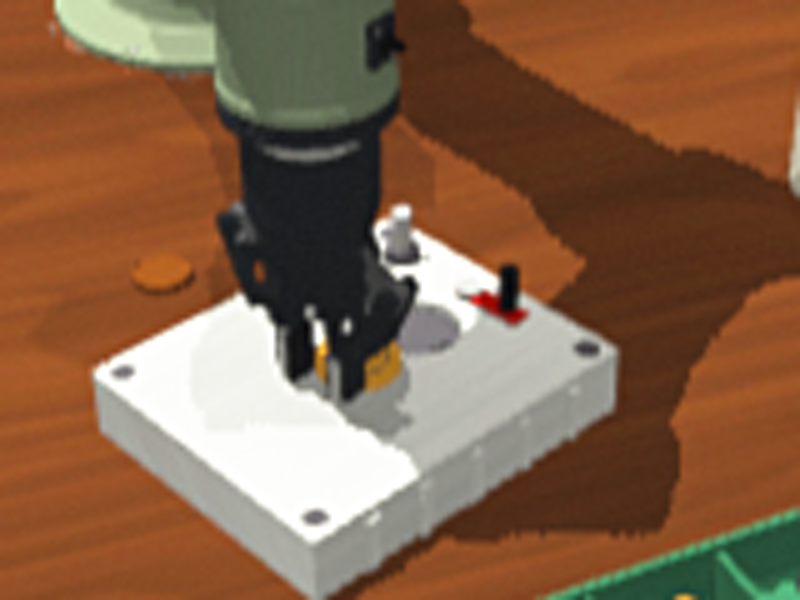

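The disc sits in the two-finger cradle, heading at the recess. I'll continue slowly.

>>> carry_out(rows=[[[0.005,0.0005,0,0],[0.011,0.0005,0,0],[0.017,0.0005,0,0],[0.023,0.0005,0,0],[0.029,0.0005,0,0],[0.034,0.0005,0,0],[0.039,0.0005,0,0],[0.043,0.0005,0,0],[0.046,0.0005,0,0],[0.048,0.0005,0,0],[0.05,0.0005,0,0],[0.051,0.0005,0,0]]])

```text
clock: 6.47
position: [0.5853, -0.0547, 0.0472]
tool_rot: [-3.142, -0.0, 2.08]
force: [0.6, -0.3, 0.1]
grip_width: 0.0303
finger_force: 0.3
```

>>> carry_out(rows=[[[0.001,0,0,0],[0.002,0,0,0],[0.003,0,0,0],[0.003,0,0,0]]])

```text
clock: 6.8
position: [0.5839, -0.0522, 0.0473]
tool_rot: [-3.141, -0.0, 2.08]
force: [0.5, -0.2, 0.7]
grip_width: 0.0304
finger_force: 0.0
```

```bash
python3 -c "
from h import *
rel(.5685+.487*.0322,-.0243-.873*.0322,.0485,119.1)
f=bot.grab_frame('scene');save(f,'s4.png',(280,180,360,240),10)"
```

```text
t 6.8 pos [ 0.5839 -0.0522  0.0473] rot [-1.7999e+02 -1.0000e-02  1.1916e+02] F [ 0.5 -0.2  0.7] q [-0.18  0.73  0.24  1.84 -0.29  0.61  0.75] w 0.0304
shift [-0.0003  0.0002 -0.0012  0.0587]
```

View pics/s4.png

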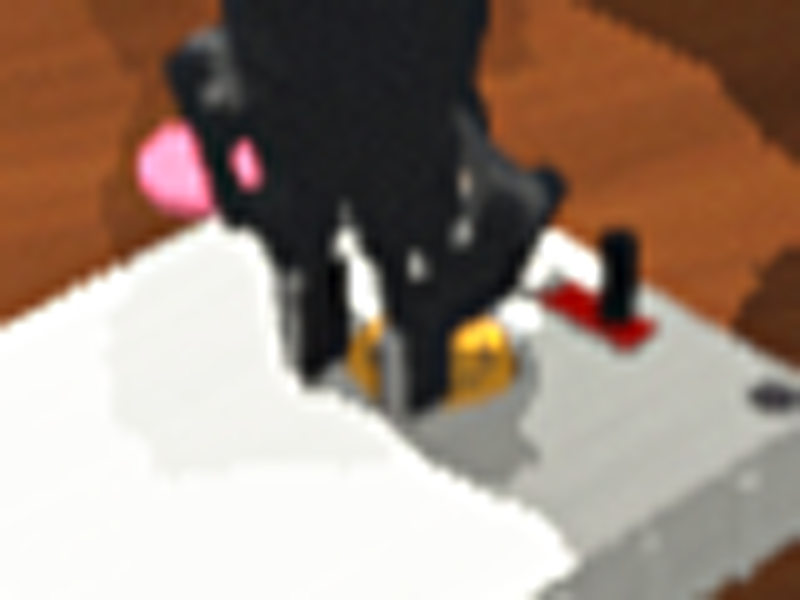

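The disc is over the recess, and I can't tell whether it has dropped. I'll push 3 mm further, then back off to look.

>>> carry_out(rows=[[[0.001,0,0,0],[0.002,0,0,0],[0.003,0,0,0],[0.003,0,0,0]]])

```text
clock: 7.18
position: [0.5824, -0.0495, 0.0473]
tool_rot: [-3.142, -0.0, 2.08]
force: [1.0, 0.0, 0.2]
grip_width: 0.03
finger_force: 0.0
```

>>> carry_out(rows=[[[-0.01,0,0,0],[-0.03,0,-0.02,0],[-0.06,0,-0.06,0],[-0.09,0,-0.09,0],[-0.09,0,-0.1,0],[-0.09,0,-0.1,0]]])

```text
clock: 7.68
position: [0.6287, -0.1324, 0.1513]
tool_rot: [3.137, 0.005, 2.076]
force: [0.4, 0.5, 0.3]
grip_width: 0.03
finger_force: 0.0
```

```bash
python3 -c "
from h import *
rel(.5685+.487*.0322,-.0243-.873*.0322,.0485,119.1)
f=bot.grab_frame('scene');save(f,'s5.png',(280,180,360,240),10)
for z in (.044,.053):print([(np.round(q[0],4),q[1]) for q in ycen(f,z) if 100<q[1]<250])
f=bot.grab_frame('top')
for z in (.044,.053):print([(np.round(q[0],4),q[1]) for q in ycen(f,z) if 200<q[1]<400])"
```

```text
t 7.68 pos [ 0.6287 -0.1324  0.1513] rot [179.76   0.27 118.96] F [0.4 0.5 0.3] q [-0.08  0.66  0.3   1.64 -0.23  0.87  0.82] w 0.03
shift [ 0.0915 -0.0002  0.1028 -0.1434]
[(array([-1.9557,  2.2171]), np.int32(178)), (array([-0.1517,  1.0217]), np.int32(220)), (array([ 0.5702, -0.0252]), np.int32(126)), (array([0.8615, 0.0033]), np.int32(127))]
[(array([-1.9099,  2.1823]), np.int32(178)), (array([-0.1304,  1.0032]), np.int32(220)), (array([ 0.5816, -0.0294]), np.int32(126)), (array([ 0.8689, -0.0013]), np.int32(127))]
[(array([1.023 , 0.6439]), np.int32(221)), (array([0.5956, 0.4096]), np.int32(216))]
[(array([1.0172, 0.6376]), np.int32(221)), (array([0.5938, 0.4055]), np.int32(216))]
```

View pics/s5.png

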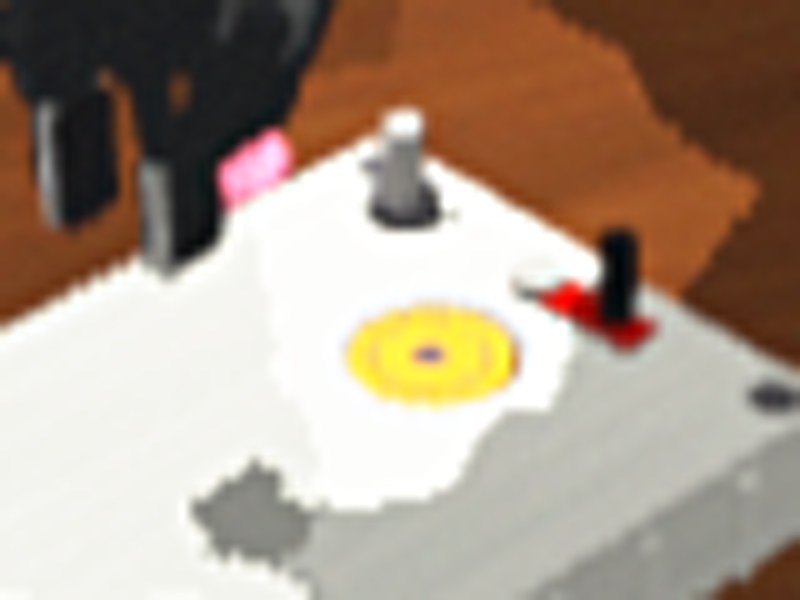

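The disc is seated: no rim shows, and its centroid at seated height is (0.570,-0.025), which matches the recess. For the keeper, I'll straddle the post with the fingers 30 mm apart and sweep the arc.

```bash
cat >> h.py <<'E'
th=np.radians(22.9);REC=np.array([.5685,-.0243]);PIV=REC+.044*np.array([-np.sin(th),np.cos(th)])
def arc(phis,z):
    for p in phis:
        a=np.radians(p);rel(*(PIV+.032*np.array([np.cos(a),np.sin(a)])),z,p+180)
E
python3 -c "
from h import *
arc([32.9],.131)
f=bot.grab_frame('top')
for n,z in(('keeper_post',.066),('keeper_pivot',.047)):
  print(n,[(r['conf'],np.round(ray(f,r['position'],z),4)) for r in bot.spot_point(f,n)[:2]])
g=bot.grab_frame('scene')
for n,z in(('keeper_post',.066),('keeper_pivot',.047)):
  print(n,[(r['conf'],np.round(ray(g,r['position'],z),4)) for r in bot.spot_point(g,n)[:2]])
a=np.radians(32.9);print('expected',PIV,PIV+.032*np.array([np.cos(a),np.sin(a)]))
m=cv2.inRange(cv2.cvtColor(g['pixels'],cv2.COLOR_RGB2HSV),(0,0,0),(180,255,50))[200:216,336:348]
ys,xs=np.nonzero(m);c=(xs.mean()+336,ys.mean()+200);print(len(xs),c,ray(g,c,.066))
"
```

```text
t 7.78 pos [ 0.6266 -0.1291  0.1476] rot [1.7996e+02 3.0000e-02 1.1911e+02] F [ 0.4  1.9 -0.7] q [-0.08  0.66  0.29  1.65 -0.23  0.87  0.81] w 0.0299
shift [ 1.65700e-01  3.69000e-02  1.66000e-02 -9.37899e+01]
keeper_post [(0.6, array([0.5782, 0.0258, 0.066 ]))]
keeper_pivot [(0.42, array([0.5503, 0.0098, 0.047 ])), (0.2, array([ 0.4605, -0.2995,  0.047 ]))]
keeper_post [(0.43, array([ 0.5938, -0.0403,  0.066 ])), (0.42, array([0.5835, 0.027 , 0.066 ]))]
keeper_pivot [(0.64, array([ 0.5849, -0.0298,  0.047 ])), (0.47, array([0.552 , 0.0181, 0.047 ]))]
expected [0.55137855 0.01623216] [0.57824638 0.03361374]
22 (np.float64(341.22727272727275), np.float64(207.27272727272728)) [0.58088242 0.03077045 0.066     ]
```

>>> carry_out(rows=[[[0.04,0.01,0.016,-7],[0.08,0.02,0.016,-14],[0.12,0.03,0.016,-21],[0.15,0.037,0.016,-28],[0.165,0.037,0.016,-35],[0.165,0.037,0.016,-42],[0.165,0.037,0.016,-49],[0.165,0.037,0.016,-56],[0.165,0.037,0.016,-63],[0.165,0.037,0.016,-70],[0.165,0.037,0.016,-77],[0.165,0.037,0.016,-84]]])

```text
clock: 9.08
position: [0.5781, 0.0339, 0.131]
tool_rot: [3.141, -0.0, -2.731]
force: [0.6, 0.6, -0.1]
grip_width: 0.0295
finger_force: 0.0
```

>>> carry_out(rows=[[[0,0,0,-7],[0,0,0,-10],[0,0,0,-10],[0,0,0,-10]]])

```text
clock: 9.42
position: [0.5782, 0.0337, 0.1311]
tool_rot: [3.141, -0.0, -2.565]
force: [-0.2, 0.2, -0.0]
grip_width: 0.0296
finger_force: 0.0
```

```bash
python3 -c "
from h import *
arc([32.9],.058)
f=bot.grab_frame('scene');save(f,'s6.png',(290,140,390,240),6)"
```

```text
t 9.42 pos [0.5782 0.0337 0.1311] rot [ 1.7998e+02 -2.0000e-02 -1.4697e+02] F [-0.2  0.2 -0. ] q [-0.06  0.58 -0.15  1.81  0.12  0.77  1.88] w 0.0296
shift [-0.000e+00 -1.000e-04  7.310e-02  1.258e-01]
```

View pics/s6.png

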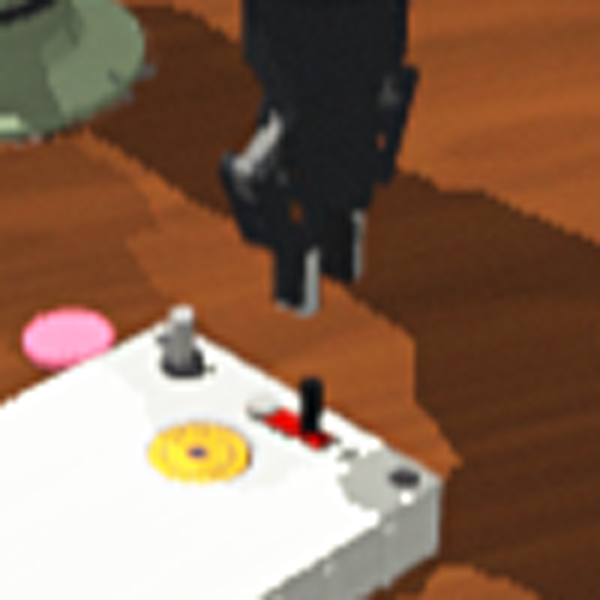

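The fingers are above the post, and the disc is seated. I'll go down around the post.

>>> carry_out(rows=[[[0,0,0.02,0],[0,0,0.035,0],[0,0,0.045,0],[0,0,0.055,0],[0,0,0.065,0],[0,0,0.072,0],[0,0,0.072,0],[0,0,0.072,0]]])

```text
clock: 10.13
position: [0.5783, 0.0338, 0.0592]
tool_rot: [3.142, -0.0, -2.563]
force: [-1.1, 0.5, 0.7]
grip_width: 0.0299
finger_force: 0.0
```

```bash
python3 -c "
from h import *
arc([26,20,14,8,2,-4,-10,-16,-22,-28,-34,-40],.058)
" | grep -v ^t; python3 -c "
from h import *
arc([30],.058)
f=bot.grab_frame('scene');save(f,'s7.png',(290,140,390,240),6)"
```

```text
shift [ 4.0000e-04 -3.9000e-03  1.2000e-03  7.1434e+00]
shift [ 1.00000e-03 -7.20000e-03  1.20000e-03  1.31434e+01]
shift [ 1.90000e-03 -1.04000e-02  1.20000e-03  1.91434e+01]
shift [ 3.20000e-03 -1.36000e-02  1.20000e-03  2.51434e+01]
shift [ 4.70000e-03 -1.65000e-02  1.20000e-03  3.11434e+01]
shift [ 6.60000e-03 -1.93000e-02  1.20000e-03  3.71434e+01]
shift [ 8.80000e-03 -2.18000e-02  1.20000e-03  4.31434e+01]
shift [ 1.12000e-02 -2.42000e-02  1.20000e-03  4.91434e+01]
shift [ 1.38000e-02 -2.62000e-02  1.20000e-03  5.51434e+01]
shift [ 1.67000e-02 -2.80000e-02  1.20000e-03  6.11434e+01]
shift [ 1.97000e-02 -2.94000e-02  1.20000e-03  6.71434e+01]
shift [ 2.29000e-02 -3.06000e-02  1.20000e-03  7.31434e+01]
t 10.13 pos [0.5783 0.0338 0.0592] rot [ 1.8000e+02 -2.0000e-02 -1.4686e+02] F [-1.1  0.5  0.7] q [-0.07  0.68 -0.13  1.84  0.14  0.63  1.86] w 0.0299
shift [ 2.0000e-04 -1.7000e-03  1.2000e-03  3.1434e+00]
```

View pics/s7.png

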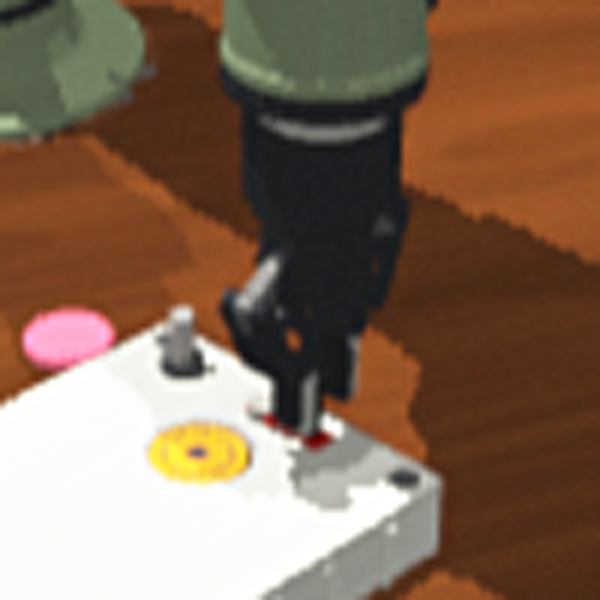

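The fingers straddle the post with no contact force. I'll sweep the first half of the arc.

>>> carry_out(rows=[[[0.0004,-0.004,0,6],[0.001,-0.007,0,12],[0.002,-0.0105,0,18],[0.003,-0.0135,0,24],[0.0045,-0.0165,0,30],[0.0065,-0.0195,0,36],[0.009,-0.022,0,42],[0.011,-0.024,0,48],[0.014,-0.026,0,54],[0.0165,-0.028,0,60],[0.02,-0.0295,0,66],[0.023,-0.0305,0,72]]])

```text
clock: 11.18
position: [0.5766, -0.0042, 0.0602]
tool_rot: [3.14, 0.001, 2.458]
force: [2.0, 0.7, -0.6]
grip_width: 0.0298
finger_force: 1.1
```

```bash
python3 -c "
from h import *
arc([-43,-48,-53,-58,-63,-68,-73,-77,-80,-82],.058)
"
```

```text
t 11.18 pos [ 0.5766 -0.0042  0.0602] rot [1.7989e+02 8.0000e-02 1.4085e+02] F [ 2.   0.7 -0.6] q [-0.23  0.69  0.2   1.86 -0.22  0.61  0.99] w 0.0298
shift [ 6.0000e-04 -2.2000e-03  2.2000e-03  3.8537e+00]
t 11.18 pos [ 0.5766 -0.0042  0.0602] rot [1.7989e+02 8.0000e-02 1.4085e+02] F [ 2.   0.7 -0.6] q [-0.23  0.69  0.2   1.86 -0.22  0.61  0.99] w 0.0298
shift [ 9.0000e-04 -5.0000e-03  2.2000e-03  8.8537e+00]
t 11.18 pos [ 0.5766 -0.0042  0.0602] rot [1.7989e+02 8.0000e-02 1.4085e+02] F [ 2.   0.7 -0.6] q [-0.23  0.69  0.2   1.86 -0.22  0.61  0.99] w 0.0298
shift [ 1.40000e-03 -7.80000e-03  2.20000e-03  1.38537e+01]
t 11.18 pos [ 0.5766 -0.0042  0.0602] rot [1.7989e+02 8.0000e-02 1.4085e+02] F [ 2.   0.7 -0.6] q [-0.23  0.69  0.2   1.86 -0.22  0.61  0.99] w 0.0298
shift [ 2.20000e-03 -1.04000e-02  2.20000e-03  1.88537e+01]
t 11.18 pos [ 0.5766 -0.0042  0.0602] rot [1.7989e+02 8.0000e-02 1.4085e+02] F [ 2.   0.7 -0.6] q [-0.23  0.69  0.2   1.86 -0.22  0.61  0.99] w 0.0298
shift [ 3.20000e-03 -1.30000e-02  2.20000e-03  2.38537e+01]
t 11.18 pos [ 0.5766 -0.0042  0.0602] rot [1.7989e+02
[... 301 characters left out ...]
 0.0298
shift [ 5.90000e-03 -1.79000e-02  2.20000e-03  3.38537e+01]
t 11.18 pos [ 0.5766 -0.0042  0.0602] rot [1.7989e+02 8.0000e-02 1.4085e+02] F [ 2.   0.7 -0.6] q [-0.23  0.69  0.2   1.86 -0.22  0.61  0.99] w 0.0298
shift [ 7.20000e-03 -1.97000e-02  2.20000e-03  3.78537e+01]
t 11.18 pos [ 0.5766 -0.0042  0.0602] rot [1.7989e+02 8.0000e-02 1.4085e+02] F [ 2.   0.7 -0.6] q [-0.23  0.69  0.2   1.86 -0.22  0.61  0.99] w 0.0298
shift [ 8.30000e-03 -2.10000e-02  2.20000e-03  4.08537e+01]
t 11.18 pos [ 0.5766 -0.0042  0.0602] rot [1.7989e+02 8.0000e-02 1.4085e+02] F [ 2.   0.7 -0.6] q [-0.23  0.69  0.2   1.86 -0.22  0.61  0.99] w 0.0298
shift [ 9.00000e-03 -2.19000e-02  2.20000e-03  4.28537e+01]
```

The fingers are pushing on the post at about 2 N, as predicted. I'll finish the arc.

>>> carry_out(rows=[[[0.0005,-0.002,0.001,4],[0.001,-0.005,0.001,9],[0.0015,-0.008,0.001,14],[0.002,-0.0105,0.001,19],[0.003,-0.013,0.001,24],[0.0045,-0.0155,0.001,29],[0.006,-0.018,0.001,34],[0.007,-0.0195,0.001,37],[0.008,-0.0205,0.001,39],[0.008,-0.021,0.001,40],[0.008,-0.021,0.001,40]]])

```text
clock: 12.1
position: [0.5566, -0.0155, 0.0587]
tool_rot: [3.141, -0.0, 1.765]
force: [1.2, -0.0, 0.9]
grip_width: 0.0299
finger_force: 0.6
```

```bash
python3 -c "
from h import *
arc([-82,-85],.058)
f=bot.grab_frame('scene');save(f,'s8.png',(290,140,390,240),6)"
```

```text
t 12.1 pos [ 0.5566 -0.0155  0.0587] rot [ 1.7996e+02 -1.0000e-02  1.0116e+02] F [ 1.2 -0.   0.9] q [-0.34  0.7   0.38  1.92 -0.43  0.6   0.51] w 0.0299
shift [ 2.0000e-04 -8.0000e-04  7.0000e-04  3.1553e+00]
t 12.1 pos [ 0.5566 -0.0155  0.0587] rot [ 1.7996e+02 -1.0000e-02  1.0116e+02] F [ 1.2 -0.   0.9] q [-0.34  0.7   0.38  1.92 -0.43  0.6   0.51] w 0.0299
shift [ 4.0000e-04 -2.4000e-03  7.0000e-04  6.1553e+00]
```

View pics/s8.png

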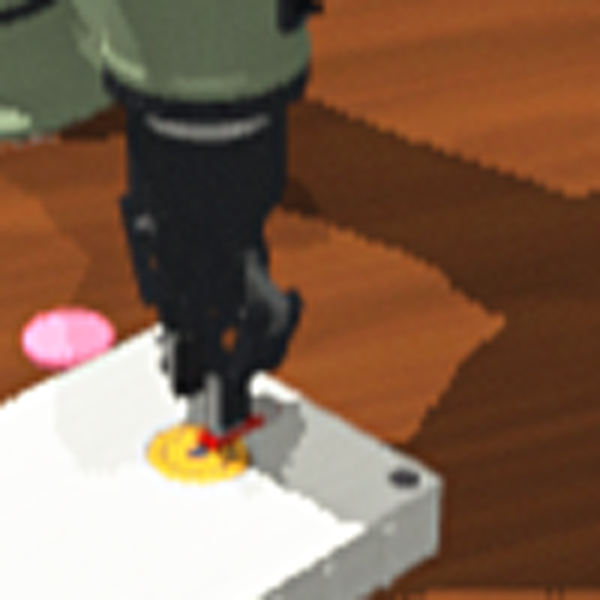

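The keeper is over the disc and nearly closed. I'll nudge it until the stop shows in the force reading.

>>> carry_out(rows=[[[0,-0.001,0,1],[0,-0.002,0,2],[0,-0.003,0,3],[0,-0.003,0,3]]])

```text
clock: 12.48
position: [0.5554, -0.0153, 0.0587]
tool_rot: [3.137, -0.0, 1.713]
force: [12.4, 5.0, -4.6]
grip_width: 0.0301
finger_force: 6.6
```

```bash
python3 -c "
from h import *
arc([-85],.058)"
```

```text
t 12.48 pos [ 0.5554 -0.0153  0.0587] rot [ 1.7977e+02 -1.0000e-02  9.8130e+01] F [12.4  5.  -4.6] q [-0.35  0.7   0.39  1.93 -0.45  0.59  0.47] w 0.0301
shift [-2.0000e-04 -1.3000e-03  7.0000e-04  3.1339e+00]
```

The stop is reached: force jumped to 13 N. I'll centre the fingers about the post and lift.

>>> carry_out(rows=[[[0,0.005,0,0],[0,0.01,0,0],[0,0.01,0,0],[0,0.01,-0.02,0],[0,0.01,-0.05,0],[0,0.01,-0.09,0],[0,0.01,-0.12,0],[-0.06,0.01,-0.15,0],[-0.1,0.01,-0.15,0],[-0.1,0.01,-0.15,0]]])

```text
clock: 13.32
position: [0.5776, -0.118, 0.2103]
tool_rot: [3.14, 0.002, 1.711]
force: [-1.0, -1.2, -0.1]
grip_width: 0.0303
finger_force: 0.0
```

```bash
python3 -c "
from h import *
arc([-67],.058)
f=bot.grab_frame('scene');save(f,'s9.png',(290,170,370,230),10)"
```

```text
t 13.32 pos [ 0.5776 -0.118   0.2103] rot [1.7988e+02 1.1000e-01 9.8040e+01] F [-1.  -1.2 -0.1] q [-0.26  0.54  0.53  1.74 -0.33  0.94  0.54] w 0.0303
shift [ 1.05700e-01  1.00000e-03  1.52300e-01 -1.49616e+01]
```

View pics/s9.png

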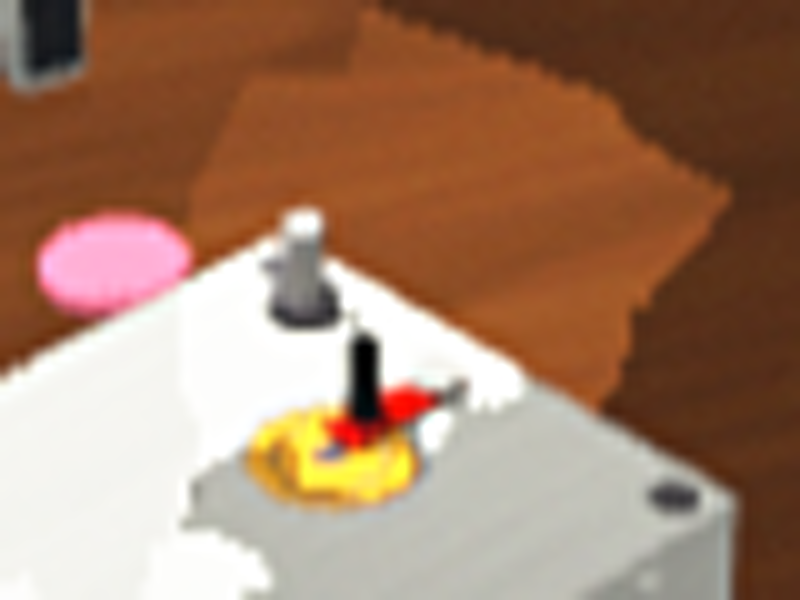

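The keeper points along the plate's -y, over the seated disc, and the bolt is still standing.

```bash
python3 -c "
from h import *
print(bot.job_done())"
```

```text
the job is handed in; nothing more can be done
None
```

I handed the job in at about 13 s on the robot's clock, with the disc seated flat in the recess, the keeper closed on its stop over it, and the bolt still standing; `bot.job_done()` returned no verdict.

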